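Switch off the bench jigger and hold its mould lift at the top

TASK

The plaster mould on the bench jigger is to be changed: first switch the drive off by turning the selector on the switch box to its red mark, and only then swing the red-handled lift lever up until it stands straight up, where its cam has the mould at its very highest. The lever is sprung and falls back if let go, so finish still holding it there for a colleague to take the mould. Do not touch the mould itself, and leave the pots, jar, brush and calipers where they are.

Things in the scene. Friction and masses are not known exactly. Their poses are not given: they have to be found in the camera images.
- station: Grey switch box fixed on the bench, 130 (x) x 110 (y) x 55 mm high; origin under its centre, z up. On top a white dial 92 mm across, centred 10 mm toward the box's +x. The red mark (off) lies toward the box's +x from the dial's centre; clockwise from above follow one black dot at 30 degrees, two black dots at 60; anticlockwise a blue dot at 30. Grey conduit on its +x side.
- selector (a joint): Angle of the selector (rad), growing clockwise seen from above: -0.524 reverse (blue dot), 0 off (red mark), 0.524 slow, 1.047 fast (two dots); a spring notch at each, stops just beyond the end ones. It starts at or near slow or fast. From notch to notch takes up to about 0.15 N m.
- selector_grip (a point): Centre of the selector's bar handle, on the vertical turning axis, 79 mm above the bench. The black bar is 56 mm long, 12 mm thick and 26 mm high (top 91 mm above the bench) on a round foot 40 mm across whose top is at 65 mm; this point's x axis runs along the bar to its pointing end (white line).
- jigger: Cup-forming machine fixed on the bench, green frame; origin under the spindle axis, z up. Its base reaches 140 mm to -x, 240 mm to +x and 120 mm to either side. On top an aluminium cup head (130 mm across, rim 220 mm high) with the mould. Behind (+x) a motor; at its left rear (+x, +y) a column with a raised arm, 0.5 m high. The lift lever is on its right (-y) side.
- lift_axis (a point): Fixed point on the lever's horizontal turning axis, in the plane in which the handle's centre swings: 155 mm to the machine's -y side of its origin, 70 mm above the bench. The axis runs along the machine's own y axis; this point's axes are the machine's.
- lever_grip (a point): Centre of the red handle at the end of the lift lever, 150 mm from lift_axis: a round grip 28 mm thick and 64 mm long, level, along the machine's y axis, turning freely on its pin; the lever's 10 mm flat arm is 15 mm beyond its machine-side (+y) end. At rest it lies to the machine's -x, 96 mm above the bench; with the lever straight up, 220 mm above it.
- lift_lever (a joint): Lift lever angle (rad): 0 at rest, leaning 80 degrees from upright to the machine's -x; 1.40 straight up = top of the cam, highest lift; it can go past that to a stop at 2.00, where the mould has sunk again. It swings in the machine's x-z plane. A return spring and the mould's weight pull it back: about 3 to 6 N at the handle, 4 N at the top.
- mould: Pale plaster mug mould standing loose in the cup head, 118 mm across at the top, 85 mm high, open at the top; origin at the centre of its underside, 172 mm above the bench with the lift down and 187 mm with the lift at its highest (15 mm lift).
- mug_grey: Bystander: grey mug, 82 mm across, 95 mm high, handle toward its +y; origin under its centre.
- mug_white: Bystander: white mug, 80 mm across, 88 mm high, handle toward its +y; origin under its centre.
- pitcher: Bystander: white ceramic pitcher, 116 mm across the foot, 175 mm high, handle reaching 97 mm to its +y; origin under its centre.
- dripper: Bystander: terracotta coffee dripper, a cone 120 mm across its rim and 95 mm high on a 96 mm saucer, handle to its +y; origin under its centre.
- glaze_jar: Bystander: small glaze jar with orange label and white lid, 56 mm across, 65 mm high; origin under its centre.
- brush: Bystander: brush 200 mm long lying flat on the bench along its x axis.
- calipers: Bystander: brass calipers 140 mm long, 55 mm wide, 10 mm thick, lying flat along its x axis.
Things that resemble listed ones, but are neither listed nor needed, are in the scene too. Leave any yellow look-alike of the station alone. What is shaped like the mould but yellow is not meant.

How it is judged:
On the way, in this order (a step that is already met when the one before it is completed fails the run):
1. the selector stands in its off notch, at the red mark (value of joint selector between -0.12 and 0.12 rad), for 0.3 s.
2. the lift lever stands straight up, with the mould raised to its highest (value of joint lift_lever between 1.22 and 1.58 rad and z of mould in the frame of jigger above 0.1852 m), for 0.3 s.
At the end, for the whole second after the job is handed in: The selector is at off (within 0.12 rad of the red mark), the lift lever is held still by the robot's fingers (more than 1 N) within 0.18 rad of straight up, and the mould stands upright in the cup head, raised at least 13 of its 15 mm, not touched by the robot (all of step 1 and all of step 2 and velocity of joint lift_lever between -0.1 and 0.1 rad/s and angle between mould's own z axis and vertical below 0.1 rad and contact force between the fingers and lift_lever above 1 N and contact force between each of the fingers, the arm and mould below 0.2 N); the arm keeps its last pose, push and grip.
It fails at once if the lift lever is raised while the drive is not switched off (value of joint lift_lever above 0.3 rad and (value of joint selector above 0.2 rad or value of joint selector below -0.2 rad)).
It fails at once if the robot touches the mould (contact force between any of the fingers, the arm and mould above 1 N).
It fails at once if a bystander is pushed out of its place (distance of any of mug_grey, mug_white, pitcher, dripper, glaze_jar, brush, calipers from where it was at the start of the episode above 0.02 m).
It also fails if it takes over 42 s, if anything falls off the work surface, if the arm or the gripper's body presses on something with over 40 N, if the wrist force passes 120 N, or if a joint passes its speed limit or range.

ROBOT

A 7-joint arm with a two-finger parallel gripper is mounted at the origin on the work surface. World frame = base frame: x ahead of the robot, y to its left, z up, the work surface at z = 0. Lengths are in m, angles in rad, forces in N, time in s.
With the tool pointing down it reaches from about 0.425 to 0.925 m from the base axis. Payload 6.8 kg.
Tool frame: the origin (TCP) lies midway between the tips of the shut fingers; the grasp point (between the pads) lies 19 mm behind it (grip_point_offset is the z of the grasp point in the tool frame, in m); z points along the fingers, y is the line along which they close (so a half turn about z gives the same grasp; the last joint's range is limited). The gripper opens to 85 mm and grips with 20 to 120 N. Pads are 22 mm wide; open, the fingers measure 114 mm over their backs; the gripper's body (76 mm by 85 mm) begins 54 mm behind the grasp point. The pads swing forward as they close: fully open they stand 13 mm farther back than shut.
Start: joints at [-1.262, 0.477, 0.022, 1.555, -0.011, 1.109, -0.083], TCP at [0.273, 0.617, 0.231] pointing down, gripper open.
Joint ranges: [-2.96, 2.96], [-0.34, 2.1], [-1.41, 1.46], [0.24, 2.44], [-1.37, 4.51], [0.17, 1.92], [-2.96, 2.96]. Speed limits (rad/s): [2.39, 2.39, 3.14, 3.14, 3.14, 3.14, 3.14].

INTERFACE

Orientations are given as a rotation vector (axis times angle).
In Python, from bench import get_obs, grab_frame, calibration, hand_in, grip_point_offset gives the robot as it stands.
- The arm moves only by the shell command python3 -m pendant 'ROWS' [OPENING] [FORCE]. ROWS is a JSON object of lists of equal length, an entry for each row: "translation": the shift along the world's x, y, z in units of 25 mm (1.0 is 25 mm), a list of three; "delta_rot": the turn, a rotation vector about the world's x, y, z in units of 5 degrees (1.0 is 5 degrees), a list of three. In form: {"translation": [[dx, dy, dz], ...], "delta_rot": [[rx, ry, rz], ...]}. A call has 1 to 12 rows; each row is the pose to reach, as a shift and turn from the pose commanded when the call began; what a row does not reach only later rows make up. A row lasts 1/8 s, in which the tool goes at most 62.5 mm and 10.7 degrees, less where a joint would pass 70% of its speed; a pose out of reach is approached as far as the arm can. A call with a gripper value outside its range is refused whole. OPENING is the opening, from 0 (shut) to 1 (fully open), set as the call begins (- or left out, the last holds). The fingers move at their own pace and stop on an object; FORCE is the grip in N (left out, the last holds). Time passes only in rows, so rows that repeat a pose let the fingers close. It gives the time, the measured TCP pose, the force, the opening and the grip force at its end, in the units of the state.
- get_obs(): the state, without advancing time (a new reading comes with each control period).
- grab_frame(name): name is "side" or "top"; returns (picture, depth): 400x640x3 uint8, red, green, blue; 400x640 float32, m along the optical axis (not along the pixel's ray), 0 where there is no reading.
- calibration(name): a dict with "K" (3x3 intrinsics, pixels), "k1" (the pictures are not rectified: a ray, as slopes to the right and down, at radius r is drawn at 1 + k1 r^2 times it, then the intrinsics apply), "rvec" (rotation vector, rad) and "tvec" (3), from world to camera coordinates, as OpenCV has them. Camera axes: x right, y down, z forward; pixel columns grow to the right and rows downward; lengths in m; the calibration is good to about 2 mm. A picture is of the moment at which its call begins. calibration takes no time and is no camera call.
- hand_in(): hands the job in; it is judged then, once.
The state is a dict: "clock": time; "joints": joint angles; "qvel": joint speeds; "tau": joint torques, N m; "tcp_pos": TCP position; "orientation": TCP orientation; "contact_force": force on the tool from outside, world axes, zero at the start; "moment": the same for the moment, N m; "grip_width": finger opening in m; "gripper_force": force on a finger pad.
Only numpy, scipy, OpenCV 4.12 (cv2) and the standard library are available. Lean on these libraries where they do the work, as an engineer would, in place of code of your own. Each camera call takes 0.05 s, during which the arm holds its last target. There are 200 camera calls.

## Working session

There is one attempt and no reset: what is moved stays moved. The work goes in short steps, Python scripts to look and compute and a shell command to move; the robot and the scene stay as the last step left them, time stands still between calls to the robot, and variables do not carry over. Pictures are saved under pics/ and viewed, at most 10 in all, crops included, and the job is handed in when it is done.

```bash
ls; mkdir -p pics; cat > h.py <<'E'
import numpy as np, cv2
from bench import *
def cam(n):
    c=calibration(n); K=np.array(c["K"]);R=cv2.Rodrigues(np.array(c["rvec"],float))[0];t=np.array(c["tvec"],float).ravel()
    return K,float(c["k1"]),R,t
def pts(n,depth):
    K,k1,R,t=cam(n); h,w=depth.shape
    u,v=np.meshgrid(np.arange(w),np.arange(h))
    p=cv2.undistortPoints(np.stack([u,v],-1).reshape(-1,1,2).astype(np.float64),K,np.array([k1,0,0,0.])).reshape(h,w,2)
    P=np.concatenate([p*depth[...,None],depth[...,None]],-1)
    W=(P-t)@R; W[depth==0]=np.nan
    return W
E
python3 - <<'E'
from h import *
for n in("side","top"):
    p,d=grab_frame(n); cv2.imwrite(f"pics/{n}0.png",p[...,::-1]); np.savez(f"{n}0.npz",p=p,d=d)
    K,k1,R,t=cam(n); print(n,"cam pos",-R.T@t, K[0,0],k1)
o=get_obs(); print(o["clock"],o["tcp_pos"],o["orientation"],o["joints"],grip_point_offset if not callable(grip_point_offset) else grip_point_offset())
E
```

```text
pics
side cam pos [ 0.29574828 -0.63242594  0.99417567] 364.1192144385624 -0.0389579545450783
top cam pos [0.44333647 0.01801744 1.58389741] 370.6351515359945 -0.03456670038341212
0.1 [0.27308519 0.6167136  0.23040541] [-6.49967642e-01 -3.07341492e+00  2.61274647e-03] [-1.26207882  0.47775533  0.02235813  1.55633464 -0.01148001  1.10930658
 -0.08311754] -0.0187
```

View pics/top0.png

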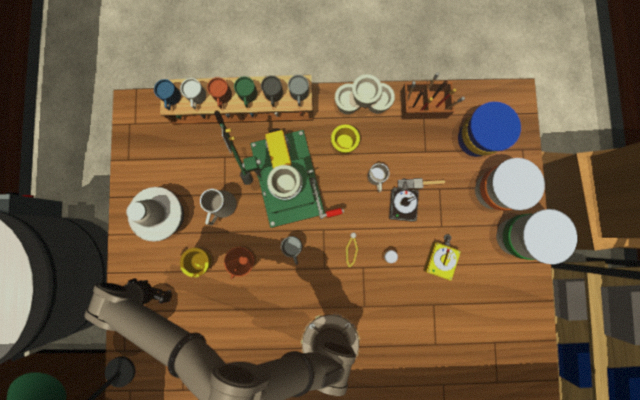

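View pics/side0.png

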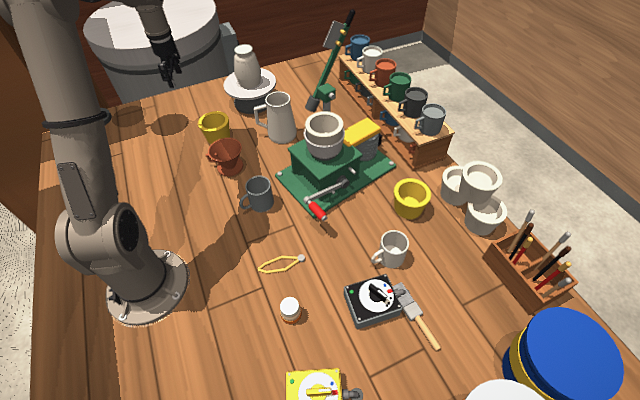

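Top view: candidates for the switch box are the grey box at (404,203) and the yellow one at (444,260). For the mould they are the pale one in the jigger at (285,182) and the yellow one at (345,138). I choose the grey box, and the red lever handle at (334,212). A close crop of the side view should confirm this: station at (375,298), handle at (318,211).

```bash
python3 - <<'E'
from h import *
S=np.load("side0.npz");T=np.load("top0.npz")
def up(p,r0,r1,c0,c1,w,h): return cv2.resize(p[r0:r1,c0:c1,::-1],(w,h),interpolation=cv2.INTER_CUBIC)
a=up(S["p"],260,345,330,450,400,283); b=up(T["p"],165,235,365,465,400,283)
c=up(S["p"],140,225,270,390,400,283); d=up(T["p"],125,230,215,365,400,283)
cv2.imwrite("pics/crop1.png",np.vstack([np.hstack([a,b]),np.hstack([c,d])]))
for n,Z in(("side",S),("top",T)):
    W=pts(n,Z["d"]); p=Z["p"].astype(int); np.save(n+"W.npy",W)
    r=(p[...,0]>130)&(p[...,1]<60)&(p[...,2]<60)
    X=W[r]; m=(X[:,2]>.07)&(X[:,2]<.125)&(X[:,0]>.35)&(X[:,0]<.7)&(X[:,1]<.1)&(X[:,1]>-.2); print(n,"red handle",m.sum(),X[m].mean(0),X[m].min(0),X[m].max(0))
    s=(W[...,2]>.045)&(W[...,2]<.062)
    for nm,q in (("station top centre",(375,298) if n=="side" else (404,203)),("mould",(324,122) if n=="side" else (285,182)),("grey mug",(259,190) if n=="side" else (291,243)),("jar",(290,306) if n=="side" else (391,257)),("white mug",(394,246) if n=="side" else (379,172)),("calip",(281,264) if n=="side" else (351,262)),("brush",(412,306) if n=="side" else (411,184))): print(n,nm,W[q[1],q[0]].round(3))
E
```

```text
side red handle 98 [ 0.53302042 -0.02966533  0.10545954] [ 0.51899632 -0.05987251  0.09689026] [0.55234298 0.00155548 0.11291374]
side station top centre [ 0.567 -0.334  0.065]
side mould [0.663 0.191 0.231]
side grey mug [0.41  0.182 0.03 ]
side jar [ 0.355 -0.259  0.067]
side white mug [ 0.72  -0.195  0.009]
side calip [ 0.382 -0.101  0.005]
side brush [ 0.661 -0.383  0.02 ]
top red handle 86 [ 0.53545495 -0.02521765  0.1067367 ] [ 0.52121939 -0.05478659  0.09625176] [0.54898294 0.00520726 0.11692089]
top station top centre [ 0.568 -0.312  0.086]
top mould [0.65  0.159 0.19 ]
top grey mug [0.416 0.156 0.004]
top jar [ 0.351 -0.254  0.065]
top white mug [ 0.712 -0.229 -0.001]
top calip [ 0.33  -0.096 -0.   ]
top brush [ 0.654 -0.362  0.015]
```

View pics/crop1.png

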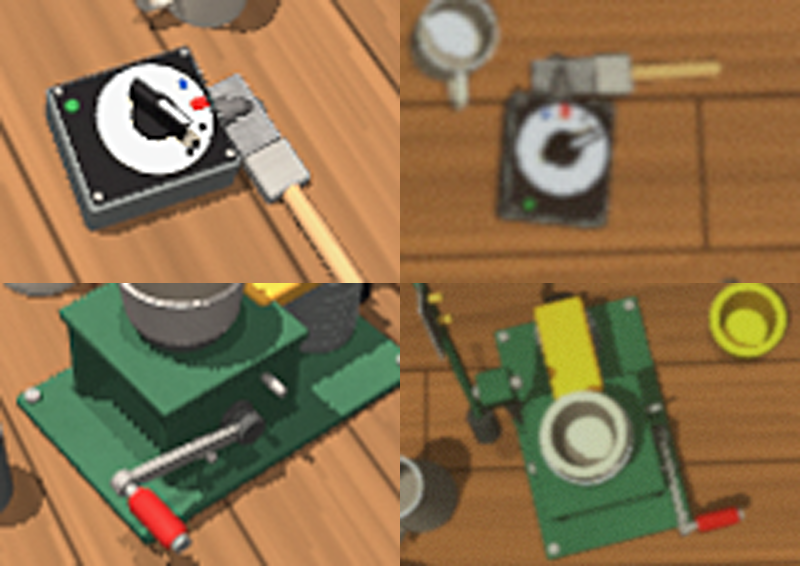

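The crops confirm it. The grey box has a white dial with the red mark toward world +x, and the bar points at the two dots (fast). The red-handled lever is at rest on the jigger's right-hand side. Next I measure precisely.

```bash
python3 - <<'E'
from h import *
def rect(X,z): 
    r=cv2.minAreaRect((X[:,:2]*1000).astype(np.float32)); return r
for n in("side","top"):
    Z=np.load(n+"0.npz"); p=Z["p"].astype(int); W=np.load(n+"W.npy"); x,y,z=W[...,0],W[...,1],W[...,2]
    reg=(abs(x-.575)<.1)&(abs(y+.315)<.1)
    X=W[reg&(z>.045)&(z<.1)]; print(n,"station rect",rect(X,0), len(X))
    wm=reg&(z>.045)&(z<.075)&(p.min(-1)>130); hull=cv2.convexHull((W[wm][:,:2]*1000).astype(np.float32)); print(" dial",cv2.minEnclosingCircle(hull), np.nanmedian(z[wm]))
    rd=reg&(p[...,0]>120)&(p[...,1]<70)&(p[...,2]<70)&(z>.04); print(" red",W[rd].mean(0).round(4),rd.sum())
    bl=reg&(p[...,2]>110)&(p[...,0]<90)&(z>.04); print(" blue",W[bl].mean(0).round(4),bl.sum())
    X=W[reg&(z>.078)&(z<.098)]; 
    c=X.mean(0);v=np.linalg.eigh(np.cov(X[:,:2].T))[1][:,1]; print(" bar",c.round(4),np.degrees(np.arctan2(v[1],v[0])),len(X),rect(X,0))
    r=(p[...,0]>130)&(p[...,1]<60)&(p[...,2]<60)&(z>.07)&(z<.125)&(abs(x-.53)<.1)&(abs(y+.03)<.1)
    X=W[r];v=np.linalg.eigh(np.cov(X[:,:2].T))[1][:,1]; print(" handle axis deg",np.degrees(np.arctan2(v[1],v[0])),rect(X,0), "zmax",np.percentile(X[:,2],95))
    g=(p[...,1]>p[...,0]+20)&(p[...,1]>p[...,2]+5)&(z>.005)&(z<.04)&(x>.4)&(x<1)&(abs(y-.12)<.25); X=W[g]; print(" base rect",rect(X,0),len(X))
    m=(abs(x-.67)<.12)&(abs(y-.15)<.12)&(z>.235)&(z<.275)&(p.min(-1)>110); X=W[m]; print(" mould rim",rect(X,0),cv2.minEnclosingCircle((X[:,:2]*1000).astype(np.float32)),np.percentile(X[:,2],[5,50,95]))
E
```

```text
side station rect ((586.8287963867188, -294.5281677246094), (174.6965789794922, 164.3059539794922), 83.0180892944336) 2057
 dial ((573.3941040039062, -296.6617431640625), 104.29867553710938) 0.05783963535870329
 red [ 0.6146 -0.3312  0.0592] 12
 blue [ 0.5963 -0.3064  0.0584] 6
 bar [ 0.6008 -0.3     0.0881] 49.708028414502216 178 ((615.5360107421875, -281.17510986328125), (154.84214782714844, 49.70835876464844), 49.35836410522461)
 handle axis deg 104.76332666794579 ((534.9081420898438, -29.092056274414062), (24.26217269897461, 60.20580291748047), 14.686735153198242) zmax 0.11049069555225953
 base rect ((695.5029296875, 164.53738403320312), (381.3081970214844, 240.51239013671875), 12.63059139251709) 2154
 mould rim ((646.3046264648438, 155.2107391357422), (115.31198120117188, 113.88751220703125), 25.605388641357422) ((646.4666137695312, 156.08229064941406), 60.09502410888672) [0.23886996 0.2571088  0.26009205]
top station rect ((586.503173828125, -292.5697326660156), (169.50527954101562, 164.0662078857422), 83.11571502685547) 847
 dial ((599.2542724609375, -287.7620544433594), 87.99309539794922) 0.0574985116021575
 red [nan nan nan] 0
 blue [nan nan nan] 0
 bar [ 0.5938 -0.3028  0.0898] 50.40412778734648 52 ((614.1912841796875, -278.46893310546875), (146.5850372314453, 51.28091049194336), 50.071720123291016)
 handle axis deg 100.6721805759143 ((535.5394287109375, -24.993440628051758), (23.307941436767578, 58.25359344482422), 11.291543960571289) zmax 0.11216076641404023
 base rect ((693.81640625, 168.82916259765625), (374.52264404296875, 235.3511962890625), 12.925074577331543) 1426
 mould rim ((646.3694458007812, 157.84579467773438), (114.41222381591797, 113.70585632324219), 0.12197183817625046) ((646.3807983398438, 157.0555877685547), 59.21302795410156) [0.25026767 0.25666992 0.26147772]<stdin>:9: RuntimeWarning: Mean of empty slice.
  ret = um.true_divide(
<stdin>:10: RuntimeWarning: Mean of empty slice.
```

```bash
python3 - <<'E'
from h import *
for n in("side","top"):
    Z=np.load(n+"0.npz"); p=Z["p"].astype(int); W=np.load(n+"W.npy"); x,y,z=W[...,0],W[...,1],W[...,2]
    k=((z>.045)&(z<.1)&(x>.4)&(x<.75)&(y<-.15)&(y>-.45)).astype(np.uint8)
    nl,L,st,ce=cv2.connectedComponentsWithStats(k)
    seed=(298,375) if n=="side" else (203,404)
    l=L[seed]; m=L==l; X=W[m]; print(n,len(X),cv2.minAreaRect((X[:,:2]*1000).astype(np.float32)))
    m2=m&(z<.066)&(p.min(-1)>120); h=(W[m2][:,:2]*1000).astype(np.float32); print(" dial",cv2.minEnclosingCircle(h),cv2.minAreaRect(h))
    B=W[m&(z>.076)&(z<.098)]; v=np.linalg.eigh(np.cov(B[:,:2].T))[1][:,1]; print(" bar",len(B),B.mean(0).round(4),np.degrees(np.arctan2(v[1],v[0])),cv2.minAreaRect((B[:,:2]*1000).astype(np.float32)))
    rd=m&(p[...,0]>p[...,1]+40)&(p[...,0]>p[...,2]+40)&(z<.07); print(" red",W[rd].mean(0).round(4),rd.sum())
    gr=m&(p[...,1]>p[...,0]+40)&(z<.07); print(" green",W[gr].mean(0).round(4))
    O=[(W[L==i].mean(0).round(3),st[i,4],W[L==i].max(0).round(3),W[L==i].min(0).round(3)) for i in range(1,nl) if st[i,4]>15 and i!=l]; print(O)
E
```

```text
side 1883 ((566.4041137695312, -324.3878479003906), (110.45453643798828, 131.01861572265625), 83.0180892944336)
 dial ((564.5235595703125, -324.3729248046875), 80.31369018554688) ((564.5612182617188, -326.57000732421875), (104.51456451416016, 127.7789077758789), 81.31694793701172)
 bar 130 [ 0.5753 -0.3284  0.0891] 111.00678979612229 ((576.8729858398438, -327.6201171875), (12.780863761901855, 53.544036865234375), 20.49066162109375)
 red [ 0.6184 -0.3229  0.0581] 24
 green [ 0.5342 -0.2911  0.0582]
[(array([ 0.689, -0.219,  0.072]), np.int32(545), array([ 0.736, -0.179,  0.093]), array([ 0.621, -0.258,  0.045]))]
top 817 ((566.2106323242188, -319.92529296875), (110.32390594482422, 130.331787109375), 83.11571502685547)
 dial ((576.57958984375, -324.04718017578125), 47.3046875) ((576.4696044921875, -323.7147521972656), (92.87572479248047, 88.22184753417969), 88.75076293945312)
 bar 42 [ 0.5761 -0.3219  0.0901] 113.56768917273506 ((576.6717529296875, -322.5486145019531), (10.934338569641113, 55.248268127441406), 24.769145965576172)
 red [ 0.6168 -0.3292  0.0559] 10
 green [ 0.52   -0.2858  0.0579]
[(array([ 0.689, -0.217,  0.075]), np.int32(149), array([ 0.735, -0.178,  0.1  ]), array([ 0.622, -0.253,  0.045]))]
```

Dial centre is about (0.576, -0.323) and the bar points to about -67° (fast). The jigger origin is about (0.646, 0.156) with yaw 12.8°. First move is towards a point above the selector.

```bash
python3 -m pendant '{"translation":[[0.4,-1.2,0.3],[1,-3,0.6],[1.7,-5.2,0.8],[2.4,-7.5,1],[3.1,-9.8,1],[3.8,-12.1,1],[4.5,-14.4,1],[5.2,-16.7,1],[5.9,-19,1],[6.6,-21.3,1],[7.3,-23.6,1],[8,-25.9,1]],"delta_rot":[[0,0,-0.3],[0,0,-0.8],[0,0,-1.4],[0,0,-2],[0,0,-2.6],[0,0,-3.2],[0,0,-3.8],[0,0,-4.4],[0,0,-5],[0,0,-5.6],[0,0,-6.2],[0,0,-6.8]]}' 0.5 40
python3 -c "
from h import *
o=get_obs();print(o['joints'],o['tcp_pos'],o['contact_force'],o['moment'])
from scipy.spatial.transform import Rotation as R
r=R.from_rotvec(o['orientation']).as_matrix();print(r, np.degrees(np.arctan2(r[1,1],r[0,1])))"
```

```text
clock: 1.6
tcp_pos: [0.4733, -0.0321, 0.2563]
orientation: [1.522, 2.748, 0.001]
contact_force: [0.2, 1.1, -0.1]
grip_width: 0.043
gripper_force: 0.0
[-0.54229485  0.11267881  0.52538392  2.01642544 -0.0663875   1.02827335
  0.57391261] [ 0.47332628 -0.03205706  0.25633772] [ 0.17230224  1.07169363 -0.06320208] [ 0.06575728 -0.08298662 -0.00791286]
[[-5.30578508e-01  8.47635754e-01  2.74990469e-04]
 [ 8.47635772e-01  5.30578381e-01  4.25245529e-04]
 [ 2.14549317e-04  4.58717896e-04 -9.99999872e-01]] 32.04454577616353
```

```bash
python3 -m pendant '{"translation":[[0.5,-1.4,-0.2],[1.3,-3.7,-0.8],[2.1,-6,-1.6],[2.9,-8.3,-2.5],[3.7,-10.4,-3.4],[4.1,-11.6,-4],[4.1,-11.6,-4.2],[4.1,-11.6,-4.2]],"delta_rot":[[0,0,-0.3],[0,0,-0.7],[0,0,-1.1],[0,0,-1.5],[0,0,-1.8],[0,0,-1.9],[0,0,-1.9],[0,0,-1.9]]}'
cat > st.py <<'E'
from h import *
from scipy.spatial.transform import Rotation as R
o=get_obs();r=R.from_rotvec(o['orientation']).as_matrix()
print("tcp",np.round(o['tcp_pos'],4),"yang",round(np.degrees(np.arctan2(r[1,1],r[0,1])),1),"tilt",np.round(r[:,2],3),"F",np.round(o['contact_force'],1),"q",np.round(o['joints'],2),"w",o['grip_width'],o['clock'])
E
python3 - <<'E'
import st
from h import *
out=[]
for n,(r,c) in(("side",(298,375)),("top",(200,404))):
    p,d=grab_frame(n); W=pts(n,d); np.savez(n+"1.npz",p=p,d=d)
    x,y,z=W[...,0],W[...,1],W[...,2]
    out.append(cv2.resize(p[r-80:r+60,c-70:c+70,::-1],(400,400),interpolation=cv2.INTER_CUBIC))
cv2.imwrite("pics/sel1.png",np.hstack(out))
E
```

```text
clock: 2.6
tcp_pos: [0.5753, -0.3191, 0.1505]
orientation: [-1.741, -2.613, -0.001]
contact_force: [-0.1, 0.7, 0.6]
grip_width: 0.0431
gripper_force: 0.0
tcp [ 0.5753 -0.3191  0.1505] yang 22.6 tilt [-0.001  0.001 -1.   ] F [-0.1  0.7  0.6] q [ 0.01  0.59  0.59  1.7  -0.38  0.97  1.13] w 0.04310767315955313 2.6
```

View pics/sel1.png

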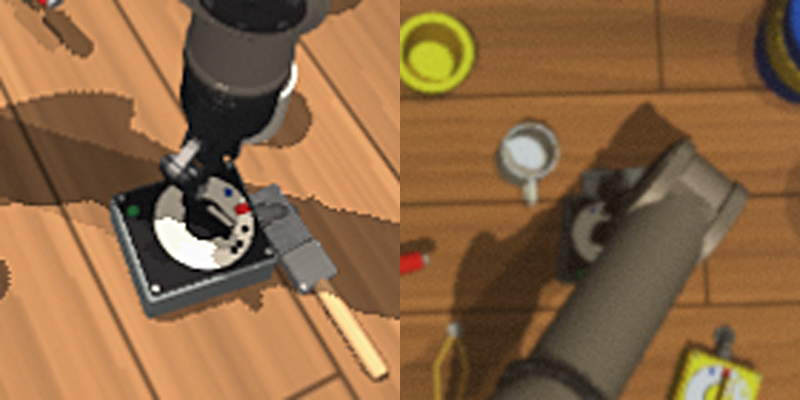

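The gripper sits over the dial, with the bar pointing at the dots (side crop about (215,215)). Descend, grip and turn +60°.

```bash
python3 -m pendant '{"translation":[[0,-0.1,-0.6],[0,-0.1,-1.4],[0,-0.1,-2.2],[0,-0.1,-2.8],[0,-0.1,-3.15],[0,-0.1,-3.15]],"delta_rot":[[0,0,0],[0,0,0],[0,0,0],[0,0,0],[0,0,0],[0,0,0]]}' && python3 -m pendant '{"translation":[[0,0,0],[0,0,0],[0,0,0],[0,0,0],[0,0,0]],"delta_rot":[[0,0,0],[0,0,0],[0,0,0],[0,0,0],[0,0,0]]}' 0 50; python3 st.py
```

```text
clock: 3.45
tcp_pos: [0.5754, -0.3227, 0.0718]
orientation: [-1.742, -2.613, 0.0]
contact_force: [0.5, 0.7, 0.1]
grip_width: 0.0429
gripper_force: 0.0
clock: 4.08
tcp_pos: [0.5758, -0.3233, 0.0735]
orientation: [1.743, 2.613, 0.0]
contact_force: [-2.2, 0.0, 5.4]
grip_width: 0.0111
gripper_force: 50.4
tcp [ 0.5758 -0.3233  0.0735] yang 22.6 tilt [ 0.001 -0.    -1.   ] F [-2.2  0.   5.4] q [ 0.05  0.69  0.53  1.74 -0.45  0.84  1.18] w 0.011053269055223316 4.075
```

```bash
python3 -m pendant '{"translation":[[0,0,0.08],[0,0,0.08],[0,0,0.08],[0,0,0.08],[0,0,0.08],[0,0,0.08],[0,0,0.08],[0,0,0.08],[0,0,0.08],[0,0,0.08],[0,0,0.08],[0,0,0.08]],"delta_rot":[[0,0,0.8],[0,0,2],[0,0,3.2],[0,0,4.4],[0,0,5.6],[0,0,6.8],[0,0,8],[0,0,9.2],[0,0,10.4],[0,0,11.4],[0,0,12.1],[0,0,12.1]]}'; python3 st.py
```

```text
clock: 5.58
tcp_pos: [0.5745, -0.3248, 0.0736]
orientation: [-0.19, -3.135, 0.003]
contact_force: [-0.6, -4.6, -7.5]
grip_width: 0.011
gripper_force: 49.8
tcp [ 0.5745 -0.3248  0.0736] yang 83.1 tilt [-0.001 -0.002 -1.   ] F [-0.6 -4.6 -7.5] q [ 0.24  0.64  0.26  1.73 -0.21  0.81  2.04] w 0.011020628995114457 5.575
```

Release, lift up, and look.

```bash
python3 -m pendant '{"translation":[[0,0,0],[0,0,0],[0,0,0],[0,0,0],[0,0,0.8],[0,0,2],[0,0,4],[0,0,6],[0,0,7],[0,0,7]],"delta_rot":[[0,0,0],[0,0,0],[0,0,0],[0,0,0],[0,0,0],[0,0,0],[0,0,0],[0,0,0],[0,0,0],[0,0,0]]}' 0.5; python3 - <<'E'
import st
from h import *
p,d=grab_frame("side"); W=pts("side",d); z=W[...,2]
cv2.imwrite("pics/sel2.png",cv2.resize(p[225:355,310:460,::-1],(600,520),interpolation=cv2.INTER_CUBIC))
m=(z>.076)&(z<.098)&(abs(W[...,0]-.575)<.05)&(abs(W[...,1]+.323)<.05)
B=W[m];v=np.linalg.eigh(np.cov(B[:,:2].T))[1][:,1];print(len(B),B.mean(0),np.degrees(np.arctan2(v[1],v[0])))
E
```

```text
clock: 6.82
tcp_pos: [0.577, -0.3237, 0.2537]
orientation: [0.189, 3.13, -0.003]
contact_force: [0.4, -0.1, -1.2]
grip_width: 0.0428
gripper_force: 0.0
tcp [ 0.577  -0.3237  0.2537] yang 83.1 tilt [ 0.006 -0.002 -1.   ] F [ 0.4 -0.1 -1.2] q [ 0.19  0.44  0.32  1.59 -0.15  1.13  1.99] w 0.042797160382206254 6.825
126 [ 0.57623677 -0.32702787  0.08928531] 173.103238184657
```

View pics/sel2.png

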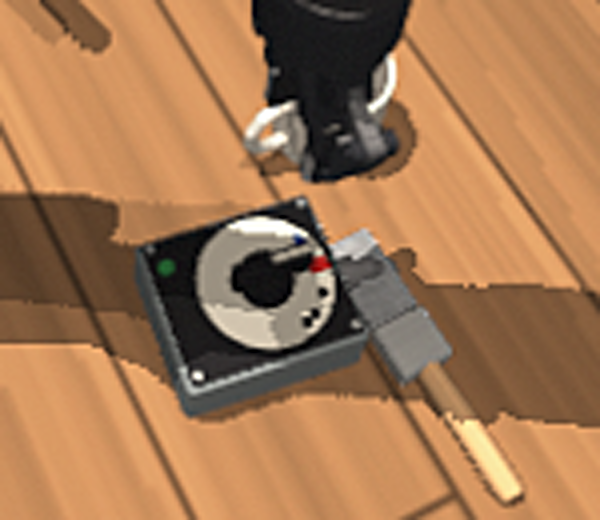

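The side crop shows the bar at about (270,275), now pointing to the red mark at (320,265). It measures -6.9° against a box yaw of -7°, so the selector is off, and the brush has not moved. Now to the lever handle at about (0.535, -0.0275, 0.096), with the fingers closing along machine x (12.8°).

```bash
python3 -m pendant '{"translation":[[-0.1,0.6,0],[-0.2,1.8,0],[-0.4,3.2,0],[-0.6,4.6,-0.2],[-0.8,6,-0.5],[-1,7.4,-0.9],[-1.2,8.8,-1.4],[-1.4,10.2,-2],[-1.6,11.3,-2.5],[-1.7,11.85,-2.8],[-1.7,11.85,-2.8],[-1.7,11.85,-2.8]],"delta_rot":[[0,0,-0.7],[0,0,-2.1],[0,0,-3.6],[0,0,-5.2],[0,0,-6.8],[0,0,-8.4],[0,0,-10],[0,0,-11.6],[0,0,-13],[0,0,-14.05],[0,0,-14.05],[0,0,-14.05]]}' 0.7; python3 - <<'E'
import st
from h import *
p,d=grab_frame("side")
W=pts("side",d);z=W[...,2];q=p.astype(int)
r=(q[...,0]>110)&(q[...,1]<60)&(q[...,2]<60)&(z>.07)&(z<.125)&(abs(W[...,0]-.53)<.06)&(abs(W[...,1]+.03)<.06);print(r.sum(),W[r].mean(0))
cv2.imwrite("pics/lev1.png",cv2.resize(p[90:250,230:410,::-1],(675,600),interpolation=cv2.INTER_CUBIC))
E
```

```text
clock: 8.38
tcp_pos: [0.5332, -0.0274, 0.1795]
orientation: [1.957, 2.457, -0.001]
contact_force: [-0.4, -0.5, 0.3]
grip_width: 0.0601
gripper_force: 0.0
tcp [ 0.5332 -0.0274  0.1795] yang 12.9 tilt [-0.    -0.001 -1.   ] F [-0.4 -0.5  0.3] q [-0.44  0.33  0.46  1.97 -0.18  0.89  0.34] w 0.060119173302082385 8.375
117 [ 0.53270835 -0.02970917  0.10612725]
```

View pics/lev1.png

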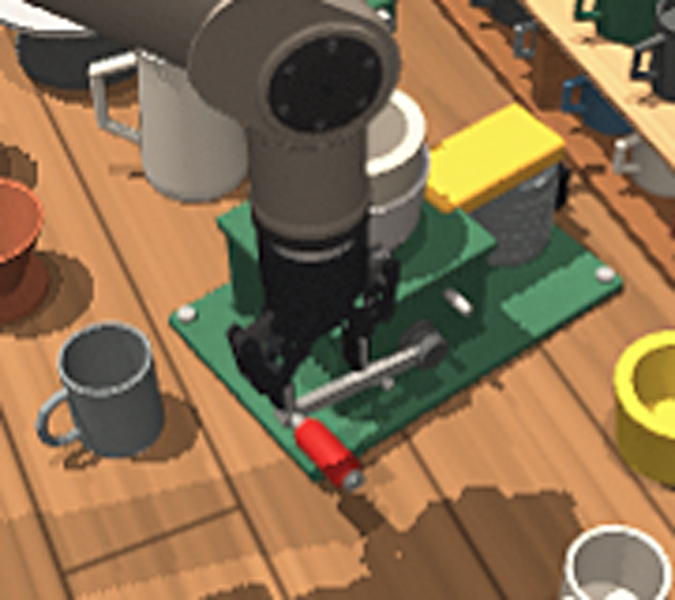

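The open fingers (around (265,370) and (360,350)) straddle the red handle at (328,455), allowing for their extra height. Descend and close.

```bash
python3 -m pendant '{"translation":[[0.1,0,-0.6],[0.1,0,-1.5],[0.1,0,-2.5],[0.1,0,-3.4],[0.1,0,-4],[0.1,0,-4]],"delta_rot":[[0,0,0],[0,0,0],[0,0,0],[0,0,0],[0,0,0],[0,0,0]]}' && python3 st.py && python3 -m pendant '{"translation":[[0,0,0],[0,0,0],[0,0,0],[0,0,0],[0,0,0]],"delta_rot":[[0,0,0],[0,0,0],[0,0,0],[0,0,0],[0,0,0]]}' 0 50; python3 st.py; python3 - <<'E'
import numpy as np
a=np.radians(12.8)
for k in range(0,15):
    f=np.radians(80*(1-k/14)); s=.15*(np.sin(np.radians(80))-np.sin(f)); dz=.15*(np.cos(f)-np.cos(np.radians(80)))
    print(k,np.round(np.array([s*np.cos(a),s*np.sin(a),dz])/.025,2))
E
```

```text
clock: 9.18
tcp_pos: [0.535, -0.0269, 0.0784]
orientation: [-1.958, -2.455, 0.003]
contact_force: [0.4, -0.1, -0.1]
grip_width: 0.0601
gripper_force: 0.0
tcp [ 0.535  -0.0269  0.0784] yang 12.8 tilt [-0.002 -0.    -1.   ] F [ 0.4 -0.1 -0.1] q [-0.38  0.48  0.4   2.03 -0.29  0.68  0.43] w 0.06005143626241641 9.175
clock: 9.8
tcp_pos: [0.5368, -0.0265, 0.0802]
orientation: [1.957, 2.455, 0.002]
contact_force: [2.2, -0.0, 4.4]
grip_width: 0.0266
gripper_force: 49.3
tcp [ 0.5368 -0.0265  0.0802] yang 12.9 tilt [ 0.002  0.    -1.   ] F [ 2.2 -0.   4.4] q [-0.38  0.48  0.4   2.03 -0.29  0.68  0.43] w 0.02658624983576446 9.8
0 [0. 0. 0.]
1 [0.13 0.03 0.58]
2 [0.32 0.07 1.15]
3 [0.56 0.13 1.7 ]
4 [0.85 0.19 2.21]
5 [1.19 0.27 2.7 ]
6 [1.57 0.36 3.15]
7 [2.   0.45 3.55]
8 [2.47 0.56 3.92]
9 [2.96 0.67 4.23]
10 [3.49 0.79 4.49]
11 [4.04 0.92 4.69]
12 [4.6  1.05 4.84]
13 [5.18 1.18 4.93]
14 [5.76 1.31 4.96]
```

Gripped, width 27 mm. First half of the arc.

```bash
python3 -m pendant '{"translation":[[0.06,0.01,0.3],[0.13,0.03,0.58],[0.22,0.05,0.87],[0.32,0.07,1.15],[0.44,0.1,1.43],[0.56,0.13,1.7],[0.7,0.16,1.96],[0.85,0.19,2.21],[1.02,0.23,2.46],[1.19,0.27,2.7],[1.38,0.31,2.93],[1.57,0.36,3.15]],"delta_rot":[[0,0,0],[0,0,0],[0,0,0],[0,0,0],[0,0,0],[0,0,0],[0,0,0],[0,0,0],[0,0,0],[0,0,0],[0,0,0],[0,0,0]]}'; python3 st.py
```

```text
clock: 11.3
tcp_pos: [0.5744, -0.0179, 0.1584]
orientation: [-1.958, -2.455, 0.002]
contact_force: [0.2, -3.9, -7.3]
grip_width: 0.0265
gripper_force: 49.7
tcp [ 0.5744 -0.0179  0.1584] yang 12.8 tilt [-0.002 -0.    -1.   ] F [ 0.2 -3.9 -7.3] q [-0.42  0.42  0.45  1.89 -0.23  0.88  0.36] w 0.02650599465259272 11.3
```

```bash
python3 -m pendant '{"translation":[[0.2,0.05,0.2],[0.43,0.09,0.4],[0.9,0.2,0.77],[1.39,0.31,1.08],[1.92,0.43,1.34],[2.47,0.56,1.54],[3.03,0.69,1.69],[3.61,0.82,1.78],[3.95,0.9,1.8],[4.19,0.95,1.81],[4.19,0.95,1.81],[4.19,0.95,1.81]],"delta_rot":[[0,0,0],[0,0,0],[0,0,0],[0,0,0],[0,0,0],[0,0,0],[0,0,0],[0,0,0],[0,0,0],[0,0,0],[0,0,0],[0,0,0]]}'; python3 - <<'E'
import st
from h import *
out=[]
for n in("side","top"):
    p,d=grab_frame(n);W=pts(n,d);z=W[...,2];q=p.astype(int)
    r=(q[...,0]>90)&(q[...,1]<60)&(q[...,2]<60)&(z>.15)&(z<.3)&(abs(W[...,0]-.68)<.08)&(abs(W[...,1])<.08);print(n,r.sum(),W[r].mean(0) if r.any() else "")
    m=(abs(W[...,0]-.646)<.07)&(abs(W[...,1]-.157)<.07)&(z>.245)&(z<.29)&(q.min(-1)>90);print(m.sum(),np.percentile(z[m],[25,50,75,95]) if m.any() else "")
    out.append(p[60:260,180:400,::-1] if n=="side" else p[100:300,200:420,::-1])
cv2.imwrite("pics/end.png",cv2.resize(np.hstack(out),(792,360),interpolation=cv2.INTER_CUBIC))
E
```

```text
clock: 12.8
tcp_pos: [0.6807, 0.0062, 0.2054]
orientation: [1.958, 2.455, 0.003]
contact_force: [-3.5, -3.1, 4.2]
grip_width: 0.0267
gripper_force: 50.9
tcp [0.6807 0.0062 0.2054] yang 12.9 tilt [ 0.003  0.    -1.   ] F [-3.5 -3.1  4.2] q [-0.41  0.54  0.45  1.59 -0.26  1.07  0.33] w 0.02672902105573386 12.8
side 84 [ 0.67990757 -0.0122528   0.23231634]
601 [0.25792918 0.27070599 0.27272145 0.27445298]
top 0 
380 [0.26918189 0.27134233 0.2733968  0.27646137]
```

View pics/end.png

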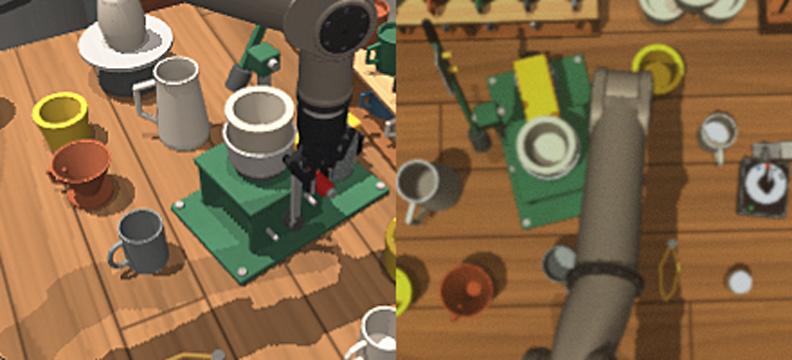

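The side crop shows the lever vertical, with the fingers on the handle at (325,185). The mould rim is at 0.2715 m against 0.257 m before, so it has the full lift, and the gripper is clear of it. In the top crop the selector at (765,185) is still off. I let it settle for 0.5 s, then hand in.

```bash
python3 -m pendant '{"translation":[[0,0,0],[0,0,0],[0,0,0],[0,0,0]],"delta_rot":[[0,0,0],[0,0,0],[0,0,0],[0,0,0]]}'; python3 -c "
import st
from bench import *
print(hand_in())"
```

```text
clock: 13.4
tcp_pos: [0.6807, 0.0062, 0.2053]
orientation: [1.957, 2.455, 0.003]
contact_force: [-3.1, -1.6, 5.1]
grip_width: 0.0265
gripper_force: 50.9
tcp [0.6807 0.0062 0.2053] yang 12.9 tilt [ 0.003  0.    -1.   ] F [-3.1 -1.6  5.1] q [-0.41  0.54  0.45  1.59 -0.26  1.07  0.33] w 0.02654089406656654 13.4
the job is handed in; nothing more can be done
None
```

The job is handed in at 13.4 s: the selector is at the red mark, and the gripper is holding the lever straight up with the mould raised by about 15 mm and untouched; the hand-in gave no verdict back.

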